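# Sieve the glide feet out of the hob knobs under dust extraction

### The job

The sieve on the rubber mat holds six small feet and three large hob knobs stripped from used appliances. Switch the dust extractor from off to its fastest speed (the key with three ribs), then lift the sieve by its handle, hold it about level over the tray, clear above the rim, and shake it side to side until all six feet have dropped into the tray and only the three knobs are left in it. With the extractor still running put the sieve back flat on the middle of its mat without dropping it, let go, then switch the extractor off again; leave the kettle and the screwdriver where they are.

Things in the scene. Friction and masses are not known exactly. Their poses are not given: they have to be found in the camera images.
- mat: Grey rubber bench mat, 250 mm (its x) by 300 mm (its y), 4 mm thick, fixed, lying to the robot's left or right of the tray. Origin: centre of its underside. The sieve stands on it at the start.
- sieve: Steel hand sieve: open box 190 (x) by 230 (y) by 55 mm high, 4 mm walls and floor, 0.45 kg empty, about 0.72 kg filled. Three slots 36 mm wide in y, as long as the floor in x, are centred at y = -87, 0, +87 mm; between them are two polished lands (y 18 to 69 mm either side) on which the feet lie. A foot slid along y off a land drops through; knobs do not. Origin: centre of its underside, z up.
- sieve_handle (a point): Centre of the sieve's bail handle, 105 mm over the sieve's underside, straight over its middle, axes as the sieve's. The black grip runs along the sieve's x: 110 mm long, 24 mm wide (y) and 24 mm high; it is taken from above with the fingers closing along the sieve's y. Below it 50 mm are free down to the knobs.
- tray: Aluminium catch tray, fixed, open at the top: 250 mm (its x) by 340 mm (its y), 60 mm high, 4 mm walls and floor. Long side across, in front of the robot. Origin: centre of its underside.
- foot0_center (a point): Adjustable glide foot of hard black nylon lying in the sieve: round pad 24 mm diameter, 11 mm high, with a 12 mm boss on top, 18 mm high in all, 15 g. On the polished lands (friction about 0.15) it stays put in a smooth carry and slides in brisk strokes (over about 2 m/s2), e.g. 50 mm in 0.2 s each way. The point is its centre, 9 mm over its underside.
- foot1_center (a point): Adjustable glide foot of hard black nylon lying in the sieve: round pad 24 mm diameter, 11 mm high, with a 12 mm boss on top, 18 mm high in all, 15 g. On the polished lands (friction about 0.15) it stays put in a smooth carry and slides in brisk strokes (over about 2 m/s2), e.g. 50 mm in 0.2 s each way. The point is its centre, 9 mm over its underside.
- foot2_center (a point): Adjustable glide foot of hard black nylon lying in the sieve: round pad 24 mm diameter, 11 mm high, with a 12 mm boss on top, 18 mm high in all, 15 g. On the polished lands (friction about 0.15) it stays put in a smooth carry and slides in brisk strokes (over about 2 m/s2), e.g. 50 mm in 0.2 s each way. The point is its centre, 9 mm over its underside.
- foot3_center (a point): Adjustable glide foot of hard black nylon lying in the sieve: round pad 24 mm diameter, 11 mm high, with a 12 mm boss on top, 18 mm high in all, 15 g. On the polished lands (friction about 0.15) it stays put in a smooth carry and slides in brisk strokes (over about 2 m/s2), e.g. 50 mm in 0.2 s each way. The point is its centre, 9 mm over its underside.
- foot4_center (a point): Adjustable glide foot of hard black nylon lying in the sieve: round pad 24 mm diameter, 11 mm high, with a 12 mm boss on top, 18 mm high in all, 15 g. On the polished lands (friction about 0.15) it stays put in a smooth carry and slides in brisk strokes (over about 2 m/s2), e.g. 50 mm in 0.2 s each way. The point is its centre, 9 mm over its underside.
- foot5_center (a point): Adjustable glide foot of hard black nylon lying in the sieve: round pad 24 mm diameter, 11 mm high, with a 12 mm boss on top, 18 mm high in all, 15 g. On the polished lands (friction about 0.15) it stays put in a smooth carry and slides in brisk strokes (over about 2 m/s2), e.g. 50 mm in 0.2 s each way. The point is its centre, 9 mm over its underside.
- knob0_center (a point): Control knob of a gas hob, black plastic, lying in the sieve: round skirt 60 mm diameter, 14 mm thick, with a grip bar 50 x 15 mm on top, 40 mm high in all, 60 g. The point is its centre, 20 mm over its underside.
- knob1_center (a point): Control knob of a gas hob, black plastic, lying in the sieve: round skirt 60 mm diameter, 14 mm thick, with a grip bar 50 x 15 mm on top, 40 mm high in all, 60 g. The point is its centre, 20 mm over its underside.
- knob2_center (a point): Control knob of a gas hob, black plastic, lying in the sieve: round skirt 60 mm diameter, 14 mm thick, with a grip bar 50 x 15 mm on top, 40 mm high in all, 60 g. The point is its centre, 20 mm over its underside.
- extractor: Bench dust extractor, fixed: grey cabinet 220 (x) by 240 (y) by 125 mm high, louvred intakes in front (-x) and at both sides; it stands on that side of the tray where the mat is not. On top near the front edge: four interlocked white keys in a row along its y, 42 mm apart. Origin: centre of its underside. No air flow is simulated: the keys are its state.
- key_off (a joint): Off key, 44 x 36 mm: the plain one without ribs at the +y end (left, seen from the robot). Down at the start. All keys work alike: pressed straight to the bottom of its 12 mm stroke (about 7 N, steadily) a key latches and the one that was down pops up; pressed part way it does not stay down. Value 0 = up, 0.0086 m = latched down, 0.012 m = bottom of its stroke.
- key_1 (a joint): Slow-speed key with one raised rib, next to the off key. Value 0 = up, 0.0086 m = latched down, 0.012 m = bottom of its stroke.
- key_2 (a joint): Middle-speed key with two raised ribs. Value 0 = up, 0.0086 m = latched down, 0.012 m = bottom of its stroke.
- key_3 (a joint): Fastest-speed key with three raised ribs, at the -y end of the bank (right, seen from the robot's side). Value 0 = up, 0.0086 m = latched down, 0.012 m = bottom of its stroke.
- key_off_top (a point): Centre of the top face of the off key; moves down with it. 156 mm over the bench when up. Axes as the extractor's.
- key_3_top (a point): Centre of the top face of the fastest-speed key; moves down with it. 156 mm over the bench when up. Axes as the extractor's.
- kettle: White electric kettle, 214 mm high, loose bystander beyond the tray. Origin: centre of its underside.
- screwdriver: Black screwdriver, 200 mm long, loose bystander beyond the tray. Origin: middle of its underside.
There are look-alikes about, which are no part of the job. What is shaped like the part that bears knob1_center but blue, orange or red is not meant.

How it is judged:
By the outcome, as a careful person would: the job done as asked, in the order asked, and still so for the second after the job is handed in, with the robot touching nothing.
It also fails if it takes over 72 s, if anything falls off the work surface, if the arm or the gripper's body presses on something with over 40 N, if the wrist force passes 120 N, or if a joint passes its speed limit or range.

### The arm

A 7-joint arm with a two-finger parallel gripper is mounted at the origin on the work surface. World frame = base frame: x ahead of the robot, y to its left, z up, the work surface at z = 0. Lengths are in m, angles in rad, forces in N, time in s.
With the tool pointing down it reaches from about 0.4 to 0.875 m from the base axis. Payload 19.3 kg.
Tool frame: the origin (TCP) lies midway between the tips of the shut fingers; the grasp point (between the pads) lies 19 mm behind it; y points along the fingers, x is the direction in which the jaws open and shut, and the axes are right-handed (so a half turn about y gives the same grasp; the last joint's range is limited). The gripper opens to 85 mm and grips with 20 to 120 N. Pads are 22 mm wide; open, the fingers measure 114 mm over their backs; the gripper's body (76 mm by 85 mm) begins 54 mm behind the grasp point. The pads swing forward as they close: fully open they stand 13 mm farther back than shut.
Start: joints at [-1.419, 0.521, -0.036, 1.599, 0.021, 1.021, -0.113], TCP at [0.138, 0.61, 0.231] pointing down, gripper open.
Joint ranges: [-2.91, 2.91], [-0.3, 2.13], [-1.5, 1.42], [0.17, 2.43], [-1.26, 4.41], [0.16, 1.93], [-2.52, 2.52]. Speed limits (rad/s): [1.89, 1.89, 2.39, 2.39, 3.01, 3.01, 3.01].

### API

Orientations are given as a rotation vector (axis times angle).
In Python, from bench import env gives the robot as it stands.
- The arm moves only by the tool send_rows, never from a script. Its arguments are lists of equal length, an entry for each row: "claw": the gripper command: -1 is shut, 1 is fully open, values between are in proportion; "offset": the shift along the tool's x, y, z as a fraction of full scale, a list of three; "roll": the turn about the tool's y as a fraction of full scale. In form: {"claw": [claw, ...], "offset": [[x, y, z], ...], "roll": [roll, ...]}. A call has exactly 8 rows; each row shifts and turns the commanded pose from where the row before left it, along the tool's axes as they then stand; what a row does not reach is not made up. Full scale, the value 1, is 25 mm for a shift and 5 degrees for a turn. A row lasts 1/10 s, in which the tool goes at most 50 mm and 8.59 degrees, less where a joint would pass 70% of its speed; a pose out of reach is approached as far as the arm can. A call with a number of a shift or a turn outside -1 to 1 is refused whole. A call with a gripper value outside its range is refused whole. The fingers move at their own pace and stop on an object; the grip force is fixed at half the most. Time passes only in rows, so rows that do not move let the fingers close, or fill a call up. It gives the time, the measured TCP pose, the force and the opening at its end, in the units of the state.
- env.get_state(): the state, without advancing time (a new reading comes with each control period).
- env.get_image(name): name is "scene" or "top" or "wrist"; returns the picture (420x560x3 uint8, red, green, blue); there is no depth.
- env.camera_info(name): a dict with "fx", "fy", "cx", "cy" (pixels), "origin" and "orientation" of the camera in the world; the wrist camera has in their place "T_tool_cam" (4x4, takes a point from camera to tool coordinates, whose origin is the TCP and whose axes are the tool frame's). Camera axes: x right, y up, looking along -z (the intrinsics and any distortion apply to the point x, -y, -z); pixel columns grow to the right and rows downward; lengths in m; the calibration is good to about 2 mm. The wrist camera is an equidistant fisheye: a pixel r from the principal point sees the ray r / f radians off the axis. A picture is of the moment at which its call begins: read the wrist's pose just before it. camera_info takes no time and is no camera call.
- env.sign_off(): hands the job in, once; it reports no verdict.
The state is a dict: "clock": time; "q": joint angles; "joint_velocities": joint speeds; "tau": joint torques, N m; "tcp_pos": TCP position; "tcp_rot": TCP orientation; "contact_force": force on the tool from outside, world axes, zero at the start; "moment": the same for the moment, N m; "width": opening from 0.0 (shut) to 1.0 (fully open).
Only numpy, scipy, OpenCV 4.12 (cv2) and the standard library are available. Lean on these libraries where they do the work, as an engineer would, in place of code of your own. Each camera call takes 0.05 s, during which the arm holds its last target.

## Working session

There is one attempt and no reset: what is moved stays moved. The work goes in short steps, Python scripts to look and compute and a tool call to move; the robot and the scene stay as the last step left them, time stands still between calls to the robot, and variables do not carry over. Pictures are saved under pics/ and viewed, and the job is handed in when it is done.

Besides the shell and the picture viewer there is one more tool, called after "Call:" as a command line: name --pt "numbers of a row" for each row, then --argument value for the rest. send_rows: Moves the arm, as the interface text tells. Its arguments: {"type":"object","properties":{"claw":{"type":"array","items":{"type":"number"}},"offset":{"type":"array","items":{"type":"array","items":{"type":"number"}}},"roll":{"type":"array","items":{"type":"number"}}},"required":["claw","offset","roll"]}

```bash
ls; mkdir -p pics
python3 - <<'E'
from bench import env
import cv2
s=env.get_state();print({k:(v if not hasattr(v,'round') else v) for k,v in s.items()})
for n in ["scene","top","wrist"]:
    print(n,env.camera_info(n))
for n in ["scene","top","wrist"]:
    cv2.imwrite(f"pics/{n}0.png",env.get_image(n)[:,:,::-1])
E
```

```text
pics
{'clock': 0.0, 'q': array([-1.41918491,  0.52200275, -0.0363007 ,  1.59999373,  0.02119128,
        1.02103607, -0.11283168]), 'joint_velocities': array([-0.00013117, -0.00069517, -0.00036485,  0.00013601,  0.00089772,
       -0.00041573, -0.00037648]), 'tau': array([-1.18391064e-03, -9.27110195e+01,  1.97867230e+00, -3.69939995e+01,
        1.75347581e-02,  8.20891379e-03,  5.18097079e-05]), 'tcp_pos': array([0.13747602, 0.60937417, 0.23073814]), 'tcp_rot': array([-1.30675308, -1.04366887,  1.04496142]), 'contact_force': array([0.10797255, 0.69008152, 0.71975949]), 'moment': array([-0.00051761,  0.03040149,  0.00014384]), 'width': 0.999635964699079}
scene {'fx': 419.3633724893522, 'fy': 419.3633724893522, 'cx': 285.44536207836455, 'cy': 212.75359641258103, 'origin': array([ 1.33505995, -0.43380407,  1.09771279]), 'orientation': array([0.6303428 , 0.37412946, 1.04323723])}
top {'fx': 382.20847189229954, 'fy': 382.20847189229954, 'cx': 278.200187591505, 'cy': 205.2384623862219, 'origin': array([ 0.40971625, -0.08364273,  1.3331788 ]), 'orientation': array([ 0.1333131 , -0.12763864, -1.57900903])}
wrist {'fx': 325.19226210127806, 'fy': 325.19226210127806, 'cx': 283.99984674111033, 'cy': 209.97201955643408, 'T_tool_cam': array([[ 9.99998913e-01,  1.89688468e-04, -1.46234910e-03,
         1.74443757e-04],
       [-1.45210826e-03,  2.99222273e-01, -9.54182332e-01,
        -1.42799919e-01],
       [ 2.56570036e-04,  9.54183418e-01,  2.99222223e-01,
         7.63954353e-02],
       [ 0.00000000e+00,  0.00000000e+00,  0.00000000e+00,
         1.00000000e+00]])}
```

View pics/top0.png

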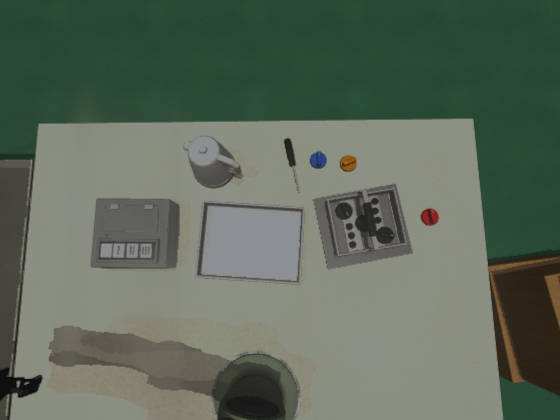

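View pics/scene0.png

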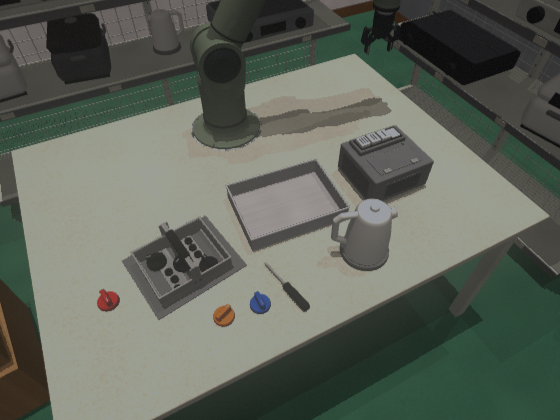

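View pics/wrist0.png

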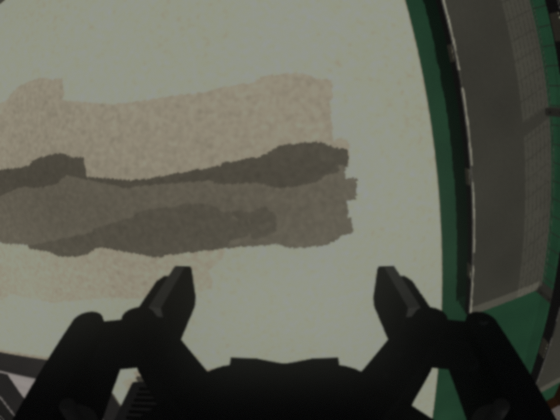

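```bash
cat > h.py <<'E'
import numpy as np,cv2
from scipy.spatial.transform import Rotation as R
from bench import env
def cam(n):
    c=env.camera_info(n); return c,R.from_rotvec(c['orientation']).as_matrix(),np.array(c['origin'])
def ray(n,u,v):
    c,Rm,o=cam(n)
    d=np.array([(u-c['cx'])/c['fx'],-(v-c['cy'])/c['fy'],-1.]); return o,Rm@d
def onz(n,u,v,z):
    o,d=ray(n,u,v); return o+d*(z-o[2])/d[2]
def proj(n,p):
    c,Rm,o=cam(n); q=Rm.T@(np.array(p)-o)
    return c['cx']+c['fx']*q[0]/-q[2], c['cy']-c['fy']*q[1]/-q[2]
def wray(s,u,v):
    c=env.camera_info('wrist');T=c['T_tool_cam']
    x=(u-c['cx'])/c['fx'];y=(v-c['cy'])/c['fy'];r=np.hypot(x,y)
    d=np.array([np.sin(r)*x/r,-np.sin(r)*y/r,-np.cos(r)])
    Rt=R.from_rotvec(s['tcp_rot']).as_matrix()
    return np.array(s['tcp_pos'])+Rt@T[:3,3], Rt@T[:3,:3]@d
def wonz(s,u,v,z):
    o,d=wray(s,u,v); return o+d*(z-o[2])/d[2]
def wproj(s,p):
    c=env.camera_info('wrist');T=c['T_tool_cam'];Rt=R.from_rotvec(s['tcp_rot']).as_matrix()
    q=T[:3,:3].T@(Rt.T@(np.array(p)-s['tcp_pos'])-T[:3,3]); a=np.array([q[0],-q[1]]);t=np.arctan2(np.hypot(*a),-q[2]);a=a/np.hypot(*a)*t*c['fx']
    return c['cx']+a[0],c['cy']+a[1]
def crop(im,x0,y0,x1,y1,k,name):
    cv2.imwrite('pics/'+name,cv2.resize(im[y0:y1,x0:x1],None,fx=k,fy=k,interpolation=cv2.INTER_CUBIC))
E
python3 - <<'E'
from h import *
s=env.get_state();print(np.round(R.from_rotvec(s['tcp_rot']).as_matrix(),3))
im=cv2.imread('pics/top0.png')
crop(im,85,190,185,275,7,'c_ext.png');crop(im,310,175,420,275,7,'c_sv.png')
im=cv2.imread('pics/scene0.png')
crop(im,120,210,250,315,6,'c_sv2.png')
E
```

```text
[[ 0.22  -0.    -0.975]
 [ 0.975 -0.001  0.22 ]
 [-0.001 -1.    -0.   ]]
```

View pics/c_ext.png

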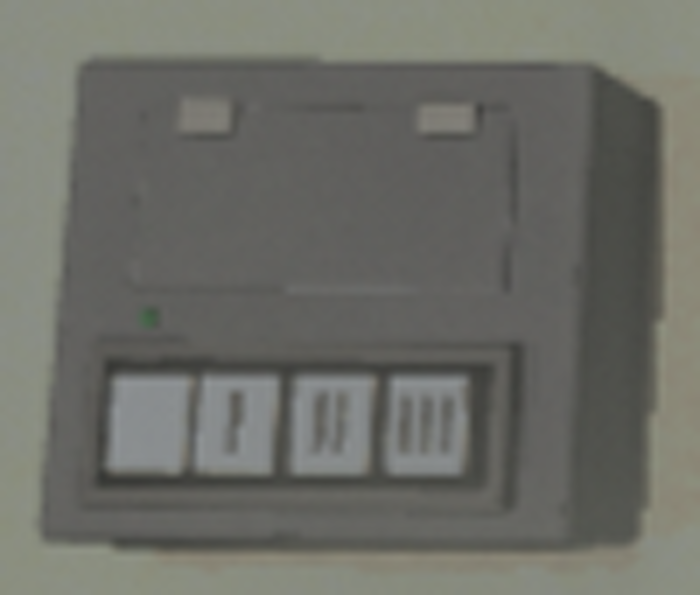

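View pics/c_sv.png

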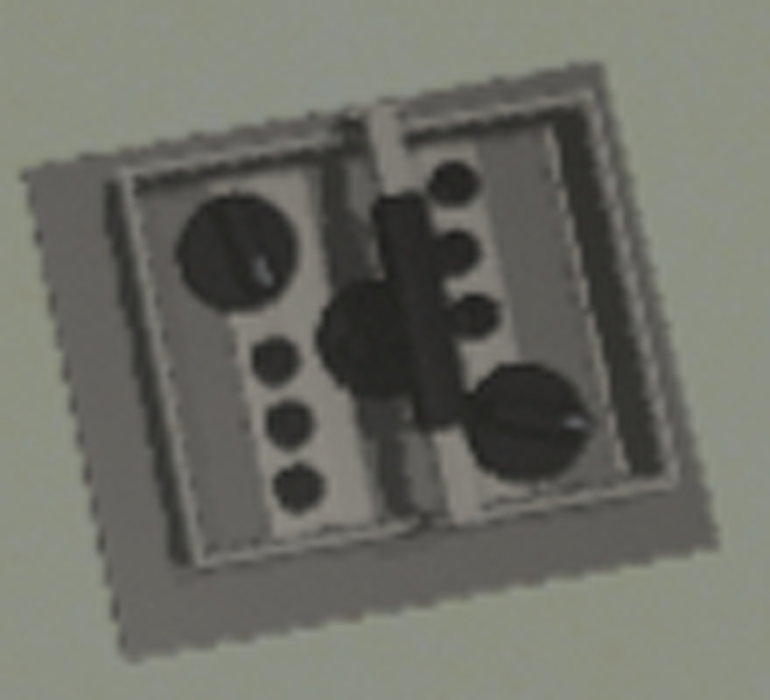

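View pics/c_sv2.png

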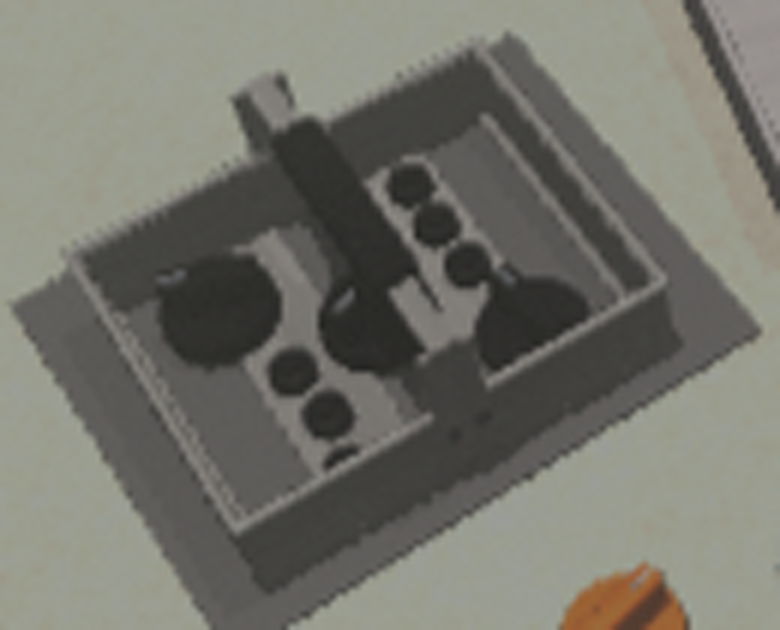

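Run:
```python
from h import *
T=lambda u,v,z:np.round(onz('top',u,v,z)[:2],4)
f=lambda a,b:(85+a/7,190+b/7); g=lambda a,b:(310+a/7,175+b/7)
print('off',T(*f(148,425),.147),'k1',T(*f(236,425),.156),'k3',T(*f(427,427),.156))
print('ext corners',[T(*f(*p),.125) for p in [(80,62),(595,66),(575,548),(40,543)]])
print('handle',T(*g(419,312),.109),'ends',T(*g(398,197),.115),T(*g(440,428),.115))
print('mat',[T(*g(*p),.004) for p in [(25,172),(603,65),(718,547),(125,660)]])
print('rim',[T(*g(*p),.059) for p in [(117,175),(592,95),(677,482),(195,563)]])
im=cv2.imread('pics/scene0.png')
s0=lambda a,b:(120+a/6,210+b/6)
S=lambda a,b,z:np.round(onz('scene',*s0(a,b),z)[:2],4)
print('scene handle ends',S(300,128,.121),S(393,280,.121),'matc',[S(*p,.004) for p in[(10,302),(510,37),(762,330)]],'rim',[S(*p,.059) for p in [(68,250),(482,42),(665,283),(237,528)]])
t=cv2.imread('pics/top0.png'); print('tray',[T(*p,.06) for p in [(203,203),(304,205),(301,284),(196,281)]])
crop(t,185,185,315,295,6,'c_tray.png'); crop(im,330,115,440,205,7,'c_ext2.png')
```

```text
off [0.4725 0.453 ] k1 [0.4715 0.4103] k3 [0.4697 0.3265]
ext corners [array([0.6402, 0.5048]), array([0.6353, 0.2674]), array([0.4167, 0.2687]), array([0.4218, 0.5081])]
handle [ 0.5641 -0.3753] ends [ 0.617 -0.367] [ 0.5101 -0.3807]
mat [array([ 0.651 , -0.2054]), array([ 0.7025, -0.5001]), array([ 0.459 , -0.5415]), array([ 0.4076, -0.2477])]
rim [array([ 0.639 , -0.2448]), array([ 0.6756, -0.4766]), array([ 0.4878, -0.5053]), array([ 0.4524, -0.2755])]
scene handle ends [ 0.5189 -0.3805] [ 0.6249 -0.3696] matc [array([ 0.4617, -0.5417]), array([ 0.4132, -0.2496]), array([ 0.6565, -0.2042])] rim [array([ 0.488 , -0.5032]), array([ 0.4559, -0.2733]), array([ 0.6434, -0.2469]), array([ 0.6776, -0.474 ])]
tray [array([0.6338, 0.1741]), array([ 0.6226, -0.1674]), array([ 0.3613, -0.1516]), array([0.3749, 0.1916])]
```

View pics/c_tray.png

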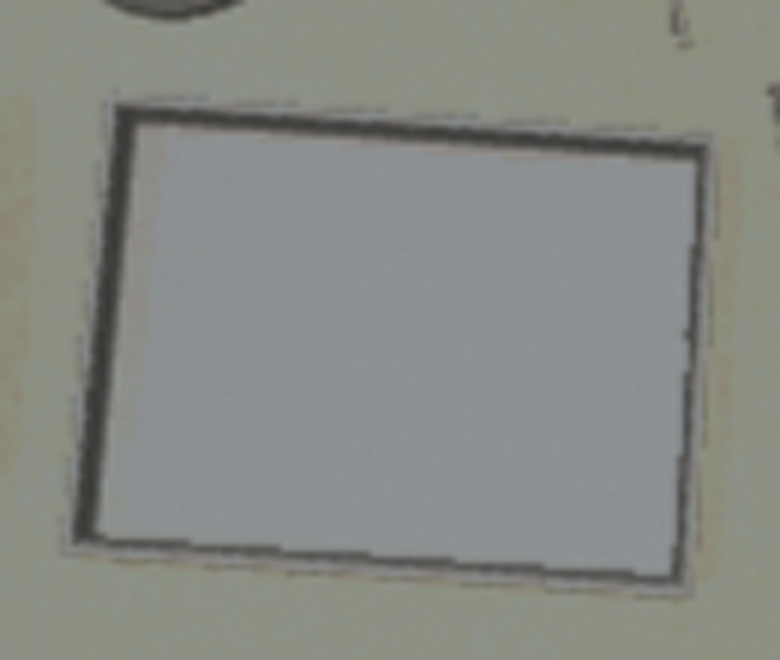

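View pics/c_ext2.png

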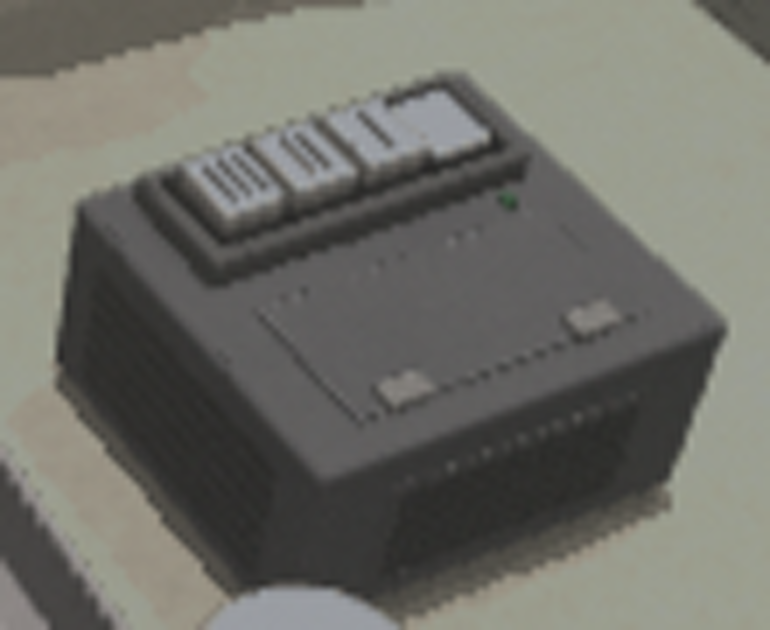

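Call:
send_rows --claw '[-1,-1,-1,-1,-1,-1,-1,-1]' --pt "0 0 0" --pt "0 0 0" --pt "0 0 0" --pt "-0.85 0 -1" --pt "-0.85 0 -1" --pt "-0.85 0 -1" --pt "-0.85 0 -1" --pt "-0.85 0 -1" --roll '[-1,-1,-0.54,0,0,0,0,0]'

```text
clock: 0.95
tcp_pos: [0.2633, 0.5023, 0.2312]
tcp_rot: [-1.209, -1.209, 1.209]
contact_force: [0.1, 0.5, 0.7]
width: -0.001
```

Call:
send_rows --claw '[-1,-1,-1,-1,-1,-1,-1,-1]' --pt "-0.85 0 -1" --pt "-0.85 0 -1" --pt "-0.85 0 -1" --pt "-0.85 0 -1" --pt "-0.85 0 -1" --pt "-0.85 0 -1" --pt "-0.85 0 -1" --pt "-0.85 0 -1" --roll '[0,0,0,0,0,0,0,0]'

```text
clock: 1.75
tcp_pos: [0.4633, 0.3323, 0.2312]
tcp_rot: [-1.209, -1.209, 1.209]
contact_force: [0.3, 0.7, 0.8]
width: 0.0
```

```bash
cat > st.py <<'E'
from h import *
s=env.get_state();Rt=R.from_rotvec(s['tcp_rot']).as_matrix()
print('t',round(s['clock'],2),'p',np.round(s['tcp_pos'],4),'th',round(np.degrees(np.arctan2(Rt[1,0],Rt[0,0])),2),'ydown',np.round(Rt[:,1],3),'F',np.round(s['contact_force'],1),'w',round(s['width'],3))
def units(tgt):
    print('units from here',np.round(Rt.T@(np.array(tgt)-s['tcp_pos'])/.025,2))
E
python3 - <<'E'
from st import *
units([.470,.326,.17])
im=env.get_image('wrist')[:,:,::-1];cv2.imwrite('pics/w1.png',im)
print(wproj(s,[.470,.326,.156]),wproj(s,[.4725,.453,.147]))
E
```

```text
t 1.75 p [0.4633 0.3323 0.2312] th 89.99 ydown [-0. -0. -1.] F [0.3 0.7 0.8] w 0.0
units from here [-0.25  2.45 -0.27]
(np.float64(274.561822180834), np.float64(229.42527635268777)) (np.float64(433.61302713605994), np.float64(226.90387092665776))
```

View pics/w1.png

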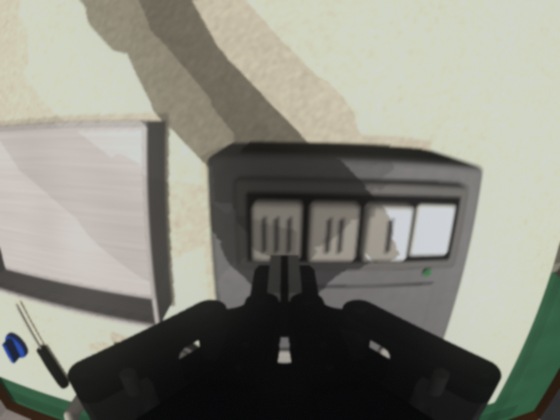

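The wrist view shows the three-rib key at (277,229), matching the projection (275,229). The plain off key is at (433,229), and it is down. I'll press the three-rib key.

Call:
send_rows --claw '[-1,-1,-1,-1,-1,-1,-1,-1]' --pt "-0.25 0.5 -0.27" --pt "0 0.8 0" --pt "0 0.8 0" --pt "0 0.7 0" --pt "0 0.2 0" --pt "0 0.2 0" --pt "0 0.2 0" --pt "0 0 0" --roll '[0,0,0,0,0,0,0,0]'

```text
clock: 2.6
tcp_pos: [0.4687, 0.3274, 0.1461]
tcp_rot: [-1.209, -1.209, 1.21]
contact_force: [-2.6, -0.8, 3.3]
width: 0.002
```

Call:
send_rows --claw '[-1,-1,-1,-1,-1,-1,-1,-1]' --pt "0 0.06 0" --pt "0 0.06 0" --pt "0 0.06 0" --pt "0 0.06 0" --pt "0 0 0" --pt "0 0 0" --pt "0 0 0" --pt "0 0 0" --roll '[0,0,0,0,0,0,0,0]'

```text
clock: 3.4
tcp_pos: [0.4693, 0.3277, 0.1436]
tcp_rot: [-1.209, -1.211, 1.207]
contact_force: [-20.0, -10.5, 58.9]
width: -0.0
```

Call:
send_rows --claw '[-1,-1,-1,-1,-1,-1,-1,-1]' --pt "0 -0.2 0" --pt "0 -0.8 0" --pt "0 -1 0" --pt "0 -1 0" --pt "-0.5 -0.5 0" --pt "-1 0 0" --pt "-1 0 0" --pt "-1 0 0" --roll '[0,0,0,0,0,0,0,0]'

```text
clock: 4.2
tcp_pos: [0.4691, 0.2377, 0.2275]
tcp_rot: [-1.21, -1.209, 1.209]
contact_force: [0.3, 0.2, 0.2]
width: -0.002
```

Run:
```python
from st import *
im=env.get_image('scene')[:,:,::-1];crop(im,330,115,440,205,7,'c_ext3.png')
im=env.get_image('wrist')[:,:,::-1];cv2.imwrite('pics/w2.png',im)
# target above sieve
units([.565,-.375,.23])
```

```text
t 4.2 p [0.4691 0.2377 0.2275] th 89.97 ydown [ 0. -0. -1.] F [0.3 0.2 0.2] w -0.002
units from here [-24.5   -0.09  -3.85]
```

View pics/c_ext3.png

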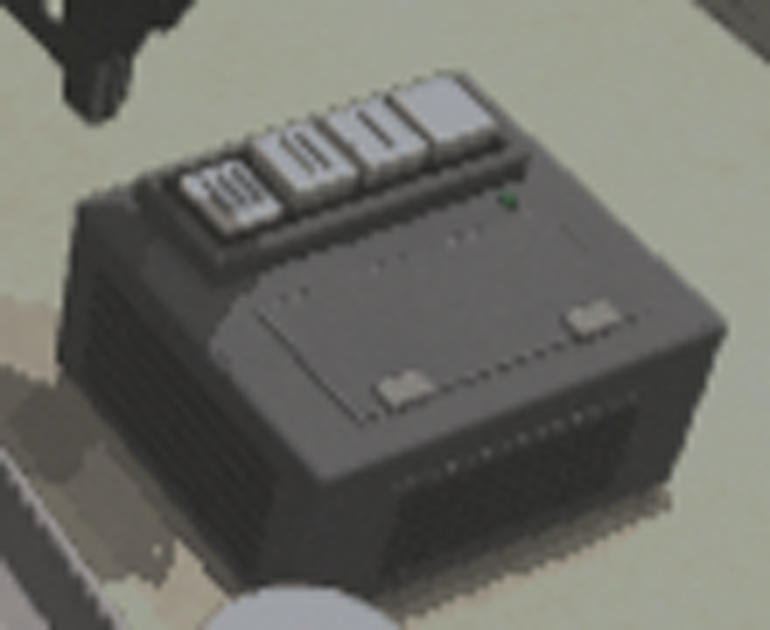

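View pics/w2.png

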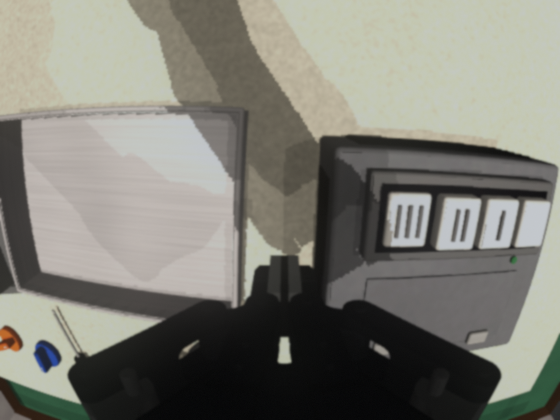

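The three-rib key is latched down and the off key is up. Next I'll move to above the sieve.

Call:
send_rows --claw '[-1,-1,-1,-1,-1,-1,-1,-1]' --pt "-1 0 -0.1" --pt "-1 0 -0.1" --pt "-1 0 -0.1" --pt "-1 0 -0.1" --pt "-1 0 -0.1" --pt "-1 0 -0.1" --pt "-1 0 -0.1" --pt "-1 0 -0.1" --roll '[0,0,0,0,0,0,0,0]'

```text
clock: 5.1
tcp_pos: [0.489, 0.0383, 0.2275]
tcp_rot: [-1.209, -1.209, 1.209]
contact_force: [0.6, -0.1, -0.0]
width: -0.002
```

Call:
send_rows --claw '[1,1,1,1,1,1,1,1]' --pt "-1 0 -0.1" --pt "-1 0 -0.1" --pt "-1 0 -0.1" --pt "-1 0 -0.1" --pt "-1 0 -0.1" --pt "-1 0 -0.1" --pt "-1 0 -0.1" --pt "-1 0 -0.1" --roll '[0,0,0,0,0,0,0,0]'

```text
clock: 5.9
tcp_pos: [0.5088, -0.1617, 0.2275]
tcp_rot: [-1.209, -1.209, 1.209]
contact_force: [-0.2, -0.8, 0.2]
width: 1.001
```

Call:
send_rows --claw '[1,1,1,1,1,1,1,1]' --pt "-1 0 0" --pt "-1 0 0" --pt "-1 0 0" --pt "-1 0 0" --pt "-1 0 0" --pt "-1 0 0" --pt "0 0 0" --pt "0 0 0" --roll '[0,0,0,0,0,0,-0.9,-0.9]'

```text
clock: 6.7
tcp_pos: [0.5084, -0.3113, 0.2272]
tcp_rot: [-1.13, -1.324, 1.325]
contact_force: [0.0, 0.3, 1.4]
width: 1.001
```

Run:
```python
from st import *
im=env.get_image('wrist')[:,:,::-1];cv2.imwrite('pics/w3.png',im)
units([.565,-.375,.23])
print(wproj(s,[.565,-.375,.121]))
```

```text
t 6.7 p [ 0.5084 -0.3113  0.2272] th 99.08 ydown [-0.001 -0.    -1.   ] F [0.  0.3 1.4] w 1.001
units from here [-2.87 -0.11 -1.83]
(np.float64(200.73933470667532), np.float64(258.3141746089642))
```

View pics/w3.png

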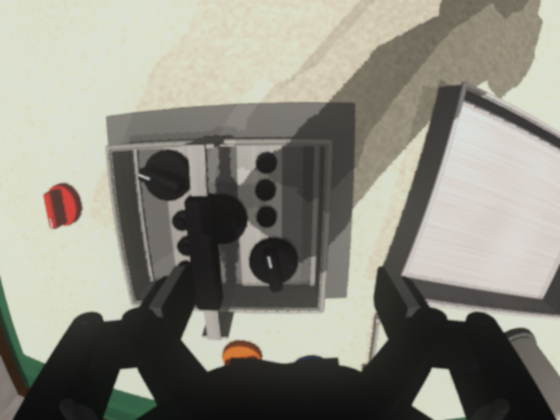

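Run:
```python
from st import *
im=cv2.imread('pics/w3.png');crop(im,100,90,370,350,3,'c_w3.png')
```

```text
t 6.75 p [ 0.5086 -0.3109  0.2273] th 99.42 ydown [-0.001 -0.    -1.   ] F [0.1 0.7 0.1] w 1.002
```

View pics/c_w3.png

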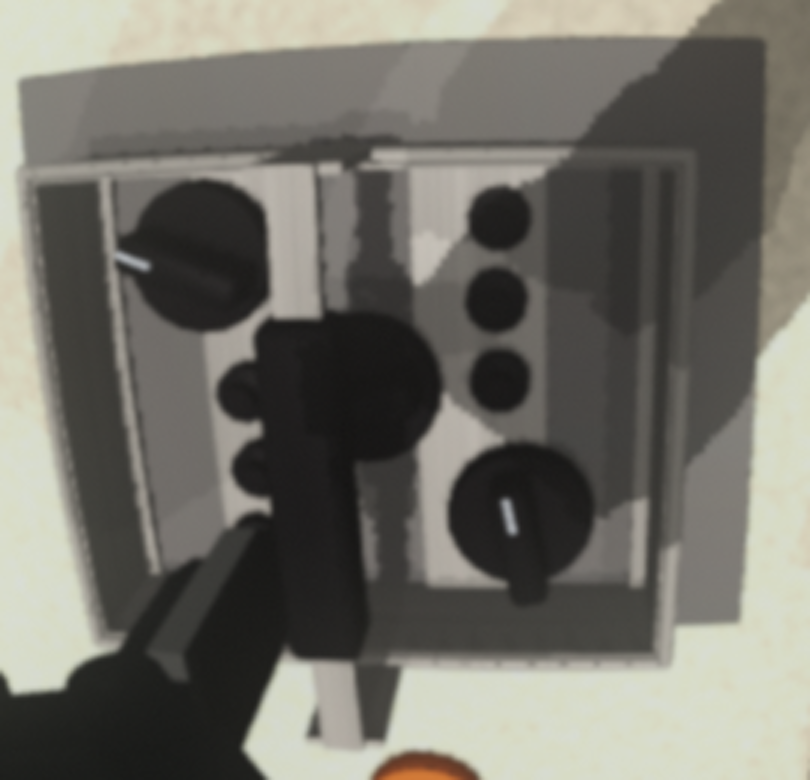

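Run:
```python
from st import *
s3=dict(s);
a=wonz(s,197,197.3,.118);b=wonz(s,208.3,308.3,.118);print(a,b,(a+b)/2,np.degrees(np.arctan2(b[1]-a[1],b[0]-a[0])))
# rim corners in crop
W=lambda a,b,z:wonz(s,100+a/3,90+b/3,z)[:2]
rc=[W(22,172,.059),W(690,153,.059),W(668,662,.059),W(98,640,.059)]
print(np.round(rc,4),np.mean(rc,0))
mc=[W(20,78,.004),W(763,40,.004),W(740,622,.004)];print(np.round(mc,4),(mc[0]+mc[2])/2)
units([.565,-.375,.23])
```

```text
t 6.75 p [ 0.5086 -0.3109  0.2273] th 99.42 ydown [-0.001 -0.    -1.   ] F [0.1 0.7 0.1] w 1.002
[ 0.51218022 -0.38234023  0.118     ] [ 0.61942406 -0.36479722  0.118     ] [ 0.56580214 -0.37356873  0.118     ] 9.290198795594028
[[ 0.4915 -0.5026]
 [ 0.4538 -0.2747]
 [ 0.6427 -0.2427]
 [ 0.6798 -0.472 ]] [ 0.56697487 -0.37298022]
[[ 0.4628 -0.5385]
 [ 0.4098 -0.2466]
 [ 0.654  -0.2008]] [ 0.55841816 -0.36965947]
units from here [-2.9  -0.11 -1.81]
```

Run:
```python
from st import *
units([.566,-.374,.086])
```

```text
t 6.75 p [ 0.5086 -0.3109  0.2273] th 99.42 ydown [-0.001 -0.    -1.   ] F [0.1 0.7 0.1] w 1.002
units from here [-2.87  5.65 -1.86]
```

Call:
send_rows --claw '[1,1,1,1,1,1,1,1]' --pt "-0.95 0 -0.6" --pt "-0.96 0 -0.63" --pt "-0.96 0 -0.63" --pt "0 1 0" --pt "0 1 0" --pt "0 1 0" --pt "0 1 0" --pt "0 0.8 0" --roll '[0,0,0,0,0,0,0,0]'

```text
clock: 7.55
tcp_pos: [0.5656, -0.3738, 0.106]
tcp_rot: [-1.131, -1.322, 1.323]
contact_force: [0.3, 0.3, 0.8]
width: 1.001
```

Run:
```python
from st import *
im=env.get_image('wrist')[:,:,::-1];cv2.imwrite('pics/w4.png',im)
units([.566,-.374,.086])
```

```text
t 7.55 p [ 0.5656 -0.3738  0.106 ] th 98.9 ydown [-0.001  0.    -1.   ] F [0.3 0.3 0.8] w 1.001
units from here [-0.01  0.8  -0.02]
```

View pics/w4.png

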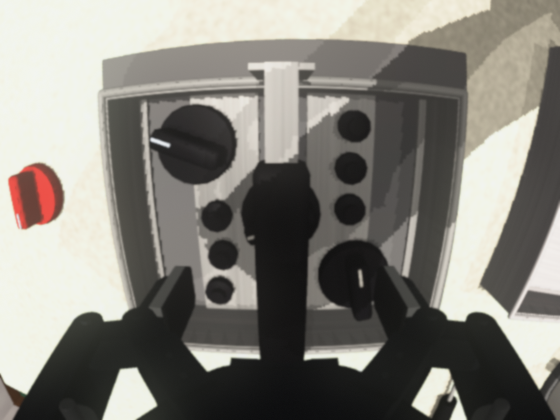

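The handle at u≈281 is midway between the fingers (about 180 and 390), with three knobs and six feet in the sieve. I'll lower, grip and lift slightly.

Call:
send_rows --claw '[1,1,1,-1,-1,-1,-1,-1]' --pt "0 0.4 0" --pt "0 0.4 0" --pt "0 0 0" --pt "0 0 0" --pt "0 0 0" --pt "0 0 0" --pt "0 0 0" --pt "0 0 0" --roll '[0,0,0,0,0,0,0,0]'

```text
clock: 8.4
tcp_pos: [0.5665, -0.3742, 0.0884]
tcp_rot: [-1.132, -1.324, 1.324]
contact_force: [-0.7, 0.4, 4.4]
width: 0.268
```

Call:
send_rows --claw '[-1,-1,-1,-1,-1,-1,-1,-1]' --pt "0 -0.1 0" --pt "0 -0.2 0" --pt "0 -0.3 0" --pt "0 -0.4 0" --pt "0 -0.5 0" --pt "0 -0.5 0" --pt "0 -0.5 0" --pt "0 -0.3 0" --roll '[0,0,0,0,0,0,0,0]'

```text
clock: 9.2
tcp_pos: [0.5666, -0.3742, 0.1596]
tcp_rot: [-1.133, -1.324, 1.324]
contact_force: [0.4, -0.2, -6.5]
width: 0.273
```

Run:
```python
from st import *
im=env.get_image('wrist')[:,:,::-1];cv2.imwrite('pics/w5.png',im)
im=env.get_image('scene')[:,:,::-1];cv2.imwrite('pics/s5.png',im)
```

```text
t 9.2 p [ 0.5666 -0.3742  0.1596] th 98.99 ydown [ 0.001 -0.001 -1.   ] F [ 0.4 -0.2 -6.5] w 0.273
```

View pics/w5.png

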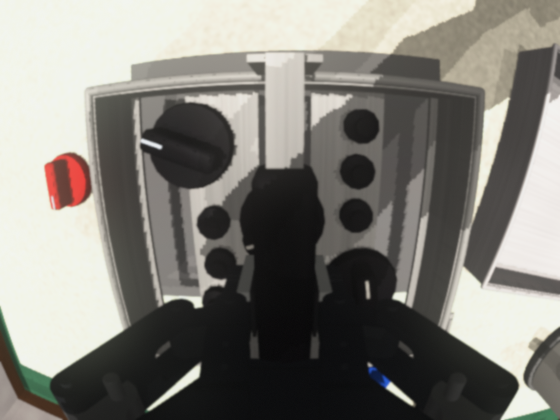

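View pics/s5.png

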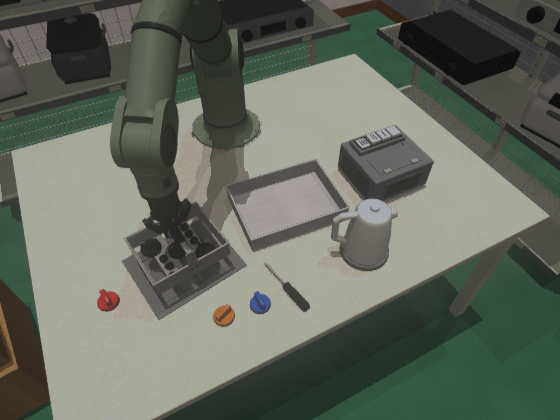

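Call:
send_rows --claw '[-1,-1,-1,-1,-1,-1,-1,-1]' --pt "0.1 -0.15 0" --pt "0.3 -0.25 0" --pt "0.5 -0.25 0.1" --pt "0.7 -0.25 0.1" --pt "0.8 -0.2 0.1" --pt "0.8 -0.1 0.1" --pt "0.8 0 0.1" --pt "0.8 0 0.1" --roll '[0,0,0.1,0.1,0.1,0.1,0.15,0.15]'

```text
clock: 10.1
tcp_pos: [0.5347, -0.2553, 0.1883]
tcp_rot: [-1.163, -1.28, 1.279]
contact_force: [-0.2, 0.2, -5.9]
width: 0.268
```

Call:
send_rows --claw '[-1,-1,-1,-1,-1,-1,-1,-1]' --pt "0.8 0 0.1" --pt "0.8 0 0.1" --pt "0.8 0 0.1" --pt "0.8 0 0.1" --pt "0.8 0 0.1" --pt "0.8 0 0.1" --pt "0.8 0 0.1" --pt "0.8 0 0.1" --roll '[0.15,0.15,0.15,0.15,0.15,0.15,0.15,0.15]'

```text
clock: 10.9
tcp_pos: [0.5066, -0.0968, 0.1882]
tcp_rot: [-1.214, -1.203, 1.202]
contact_force: [0.8, -0.6, -6.5]
width: 0.272
```

Call:
send_rows --claw '[-1,-1,-1,-1,-1,-1,-1,-1]' --pt "0.8 0 0.1" --pt "0.8 0 0.1" --pt "0.7 0 0.1" --pt "0.6 0 0.1" --pt "0.5 0 0.1" --pt "0.4 0 0" --pt "0.3 0 0" --pt "0.2 0 0" --roll '[0.1,0.1,0.1,0,0,0,0,0]'

```text
clock: 11.7
tcp_pos: [0.4976, 0.0099, 0.1879]
tcp_rot: [-1.226, -1.184, 1.183]
contact_force: [0.2, -0.3, -5.9]
width: 0.273
```

Run:
```python
from st import *
units([.498,.012,.180])
im=env.get_image('wrist')[:,:,::-1];cv2.imwrite('pics/w6.png',im)
im=env.get_image('top')[:,:,::-1];cv2.imwrite('pics/t6.png',im)
```

```text
t 11.7 p [0.4976 0.0099 0.1879] th 88.0 ydown [ 0.  0. -1.] F [ 0.2 -0.3 -5.9] w 0.273
units from here [ 0.08  0.32 -0.01]
```

View pics/w6.png

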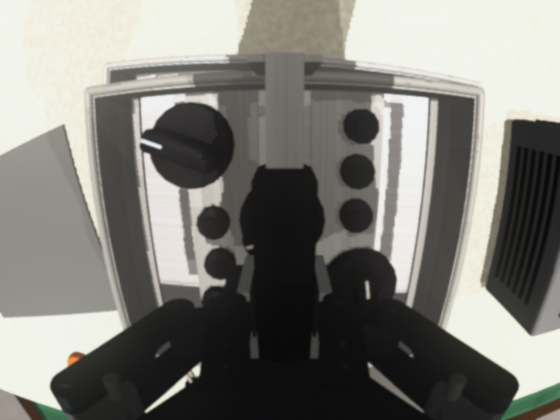

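View pics/t6.png

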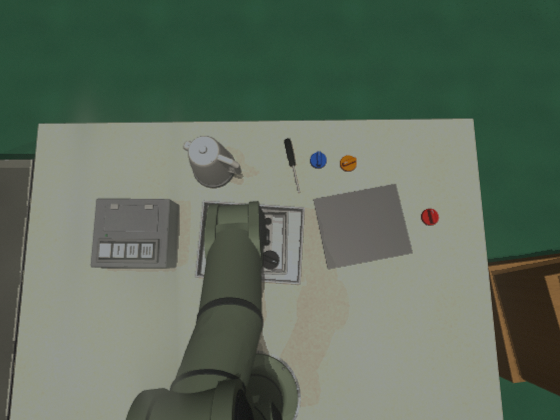

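Centred over the tray, with the underside about 40 mm above the rim and all feet still on the lands. I'll lower it slightly and shake along y.

Call:
send_rows --claw '[-1,-1,-1,-1,-1,-1,-1,-1]' --pt "0 0.4 0" --pt "1 0 0" --pt "-1 0 0" --pt "-1 0 0" --pt "1 0 0" --pt "1 0 0" --pt "-1 0 0" --pt "-1 0 0" --roll '[0,0,0,0,0,0,0,0]'

```text
clock: 12.6
tcp_pos: [0.4966, -0.0156, 0.177]
tcp_rot: [-1.224, -1.185, 1.185]
contact_force: [0.4, -1.7, -5.7]
width: 0.272
```

Call:
send_rows --claw '[-1,-1,-1,-1,-1,-1,-1,-1]' --pt "1 0 0" --pt "1 0 0" --pt "-1 0 0" --pt "-1 0 0" --pt "1 0 0" --pt "1 0 0" --pt "-1 0 0" --pt "0 0 0" --roll '[0,0,0,0,0,0,0,0]'

```text
clock: 13.4
tcp_pos: [0.4972, 0.0068, 0.1771]
tcp_rot: [-1.227, -1.181, 1.183]
contact_force: [-0.4, -0.6, -5.3]
width: 0.272
```

Run:
```python
from st import *
units([.498,.012,.180])
im=env.get_image('wrist')[:,:,::-1];cv2.imwrite('pics/w7.png',im)
im=env.get_image('scene')[:,:,::-1];crop(im,180,130,380,270,4,'s7.png')
```

```text
t 13.4 p [0.4972 0.0068 0.1771] th 87.87 ydown [-0.001 -0.001 -1.   ] F [-0.4 -0.6 -5.3] w 0.272
units from here [ 0.21 -0.12 -0.02]
```

View pics/w7.png

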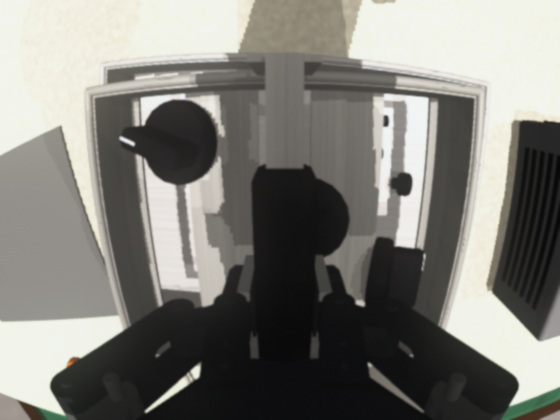

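View pics/s7.png

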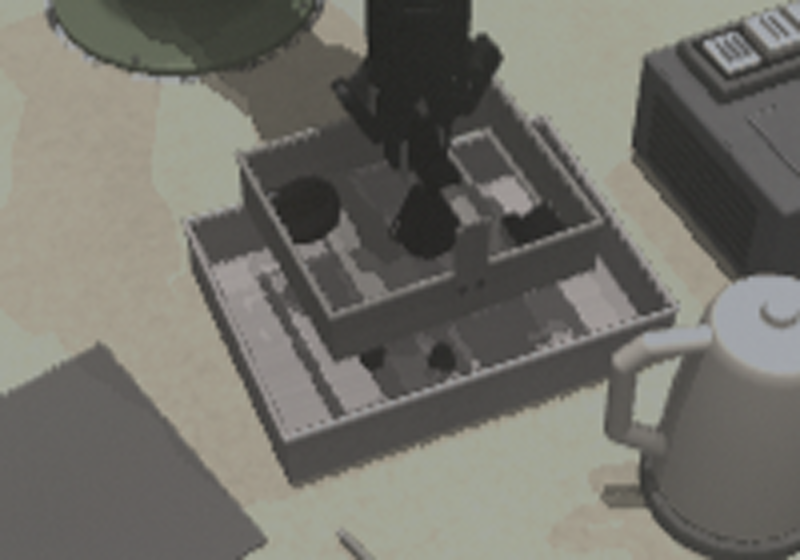

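Run:
```python
from h import *
im=cv2.imread('pics/w7.png');im=cv2.convertScaleAbs(im,alpha=1.6,beta=25);crop(im,80,40,500,350,1.9,'c_w7.png')
```

```text
(no output)
```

View pics/c_w7.png

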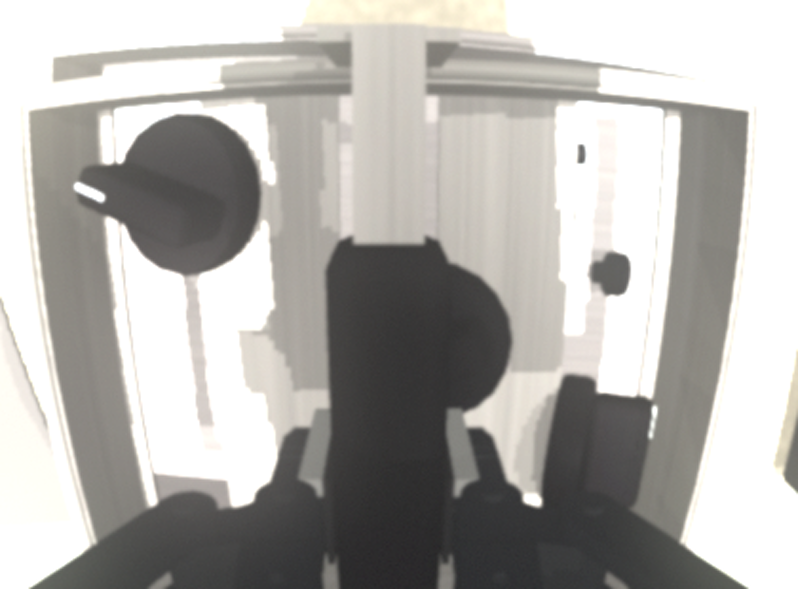

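Run:
```python
from st import *
im=env.get_image('scene')[:,:,::-1];im=cv2.convertScaleAbs(im,alpha=1.8,beta=10);crop(im,225,145,355,245,6,'s8.png')
im=env.get_image('top')[:,:,::-1];im=cv2.convertScaleAbs(im,alpha=1.8,beta=10);crop(im,190,195,310,290,6,'t8.png')
```

```text
t 13.5 p [0.4974 0.0085 0.1772] th 87.89 ydown [-0.001 -0.    -1.   ] F [ 0.3  0.5 -5.3] w 0.27
```

View pics/s8.png

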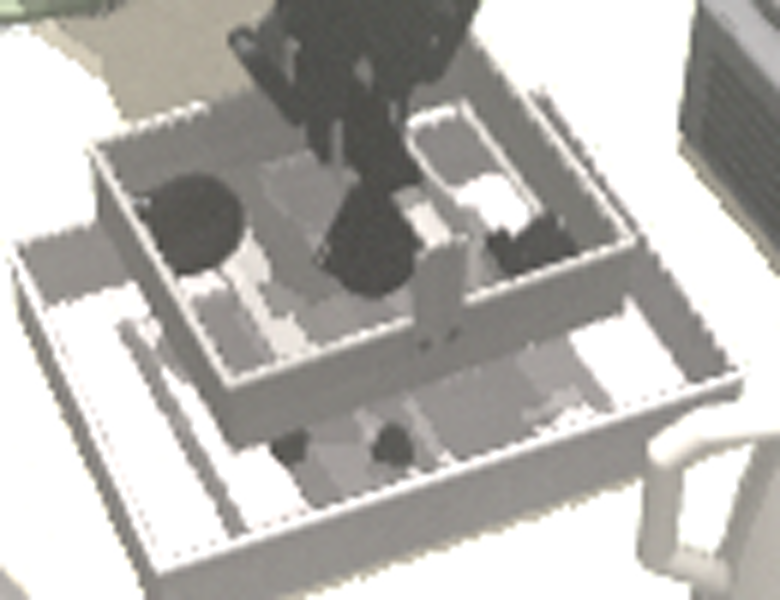

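View pics/t8.png

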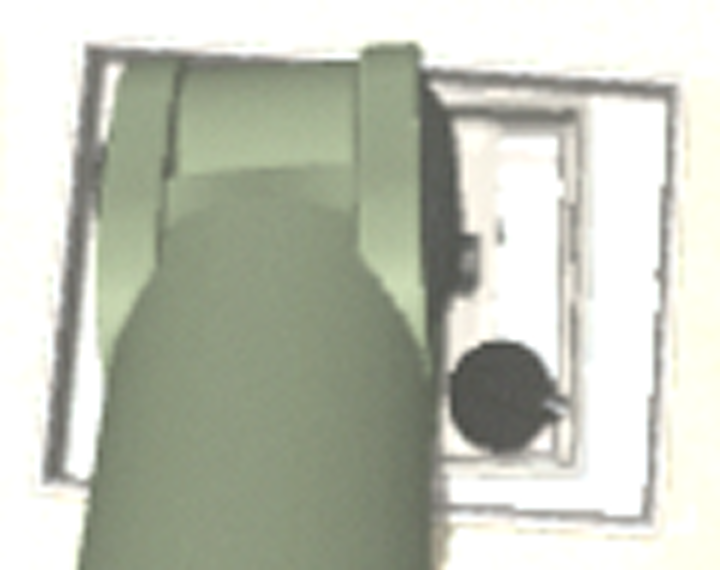

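Call:
send_rows --claw '[-1,-1,-1,-1,-1,-1,-1,-1]' --pt "0.2 0 0" --pt "0.4 0 0" --pt "0.4 0 0" --pt "0.3 0 0" --pt "0.1 0 0" --pt "-0.2 0 0" --pt "-0.5 0 0" --pt "-0.8 0 0" --roll '[0,0,0,0,0,0,0,0]'

```text
clock: 14.4
tcp_pos: [0.4974, 0.006, 0.1778]
tcp_rot: [-1.225, -1.184, 1.184]
contact_force: [0.2, 0.0, -5.4]
width: 0.27
```

Call:
send_rows --claw '[-1,-1,-1,-1,-1,-1,-1,-1]' --pt "-1 0 0" --pt "1 0 0" --pt "0.9 0 0" --pt "0.6 0 0" --pt "0.3 0 0" --pt "0 0 0" --pt "0 0 0" --pt "0 0 0" --roll '[0,0,0,0,0,0,0,0]'

```text
clock: 15.2
tcp_pos: [0.4991, 0.0506, 0.1778]
tcp_rot: [-1.226, -1.182, 1.183]
contact_force: [-0.8, -0.3, -6.2]
width: 0.271
```

Run:
```python
from st import *
im=env.get_image('wrist')[:,:,::-1];im=cv2.convertScaleAbs(im,alpha=1.6,beta=25);crop(im,80,40,500,350,1.9,'c_w9.png')
```

```text
t 15.2 p [0.4991 0.0506 0.1778] th 87.91 ydown [-0. -0. -1.] F [-0.8 -0.3 -6.2] w 0.271
```

View pics/c_w9.png

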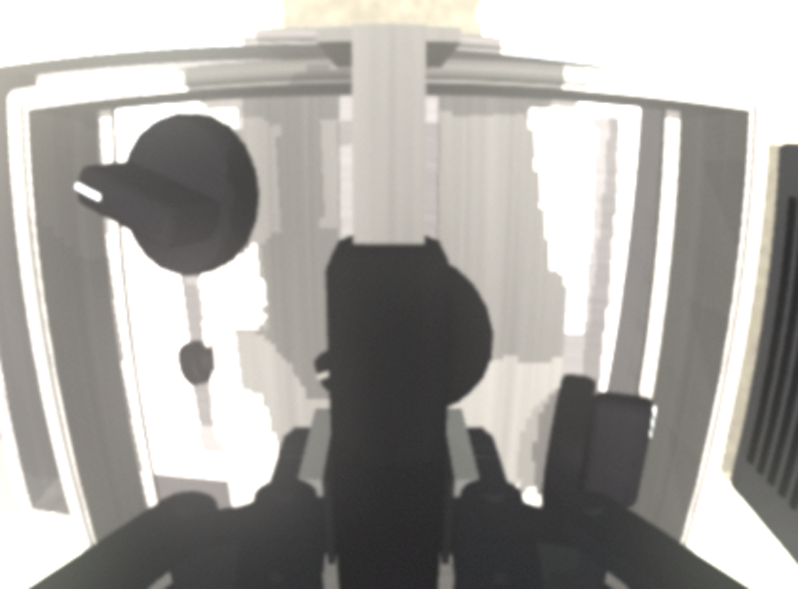

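Call:
send_rows --claw '[-1,-1,-1,-1,-1,-1,-1,-1]' --pt "-0.1 -0.1 0" --pt "-0.3 -0.2 0" --pt "-0.5 -0.2 0" --pt "-0.7 -0.2 0" --pt "-0.8 -0.2 0" --pt "-0.8 -0.1 0" --pt "-0.8 0 -0.1" --pt "-0.8 0 -0.1" --roll '[0,0,-0.1,-0.1,-0.1,-0.1,-0.15,-0.15]'

```text
clock: 16.05
tcp_pos: [0.5024, -0.0697, 0.2034]
tcp_rot: [-1.197, -1.229, 1.228]
contact_force: [-0.4, -0.3, -5.9]
width: 0.268
```

Call:
send_rows --claw '[-1,-1,-1,-1,-1,-1,-1,-1]' --pt "-0.8 0 -0.1" --pt "-0.8 0 -0.1" --pt "-0.8 0 -0.1" --pt "-0.8 0 -0.1" --pt "-0.8 0 -0.1" --pt "-0.8 0 -0.1" --pt "-0.8 0 -0.1" --pt "-0.8 0 -0.1" --roll '[-0.15,-0.15,-0.15,-0.15,-0.15,-0.15,-0.15,-0.15]'

```text
clock: 16.85
tcp_pos: [0.5336, -0.2278, 0.2032]
tcp_rot: [-1.145, -1.305, 1.305]
contact_force: [-0.1, 0.8, -5.9]
width: 0.27
```

Call:
send_rows --claw '[-1,-1,-1,-1,-1,-1,-1,-1]' --pt "-0.8 0 0" --pt "-0.8 0 0" --pt "-0.7 0 0" --pt "-0.6 0 0" --pt "-0.5 0 0" --pt "-0.4 0 0" --pt "-0.3 0 0" --pt "-0.2 0 0" --roll '[-0.1,-0.1,-0.05,0,0,0,0,0]'

```text
clock: 17.65
tcp_pos: [0.5495, -0.3329, 0.2028]
tcp_rot: [-1.133, -1.321, 1.321]
contact_force: [-0.6, -0.1, -5.9]
width: 0.27
```

Run:
```python
from st import *
units([.5575,-.372,.2])
im=env.get_image('wrist')[:,:,::-1];im=cv2.convertScaleAbs(im,alpha=1.6,beta=25);crop(im,80,40,500,350,1.9,'c_w10.png')
im=env.get_image('top')[:,:,::-1];crop(im,190,180,420,290,3.4,'t10.png')
im=env.get_image('scene')[:,:,::-1];im=cv2.convertScaleAbs(im,alpha=1.5,beta=10);crop(im,120,150,360,320,3.3,'s10.png')
```

```text
t 17.65 p [ 0.5495 -0.3329  0.2028] th 98.73 ydown [-0.  0. -1.] F [-0.6 -0.1 -5.9] w 0.27
units from here [-1.59  0.11 -0.08]
```

View pics/c_w10.png

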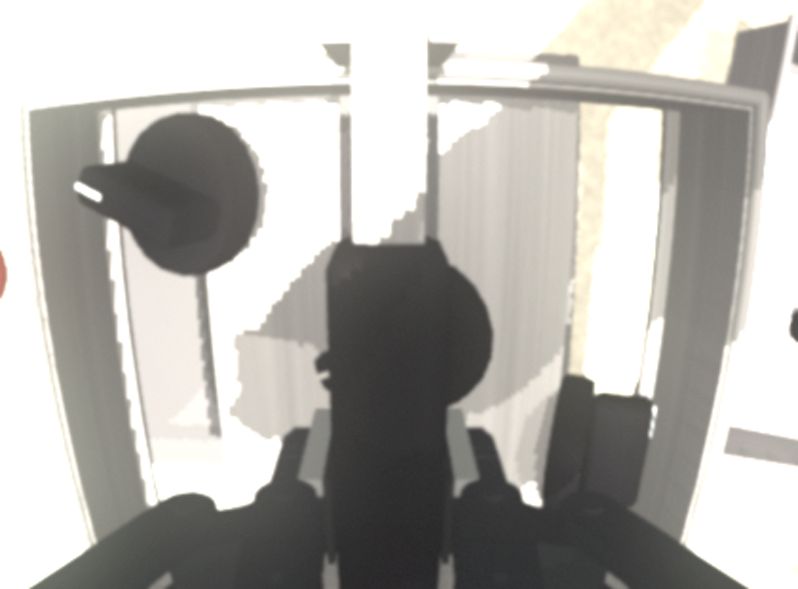

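View pics/t10.png

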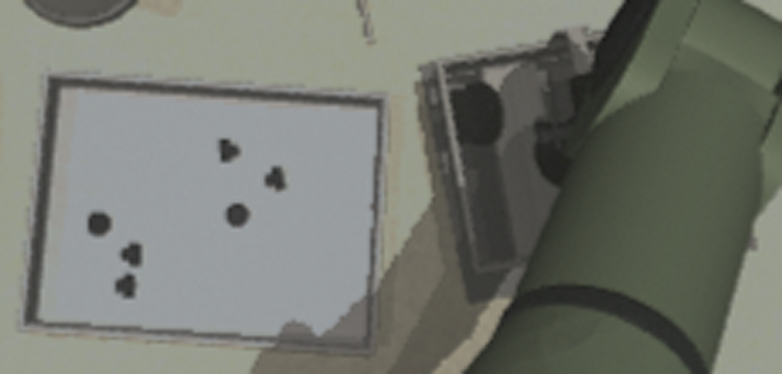

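View pics/s10.png

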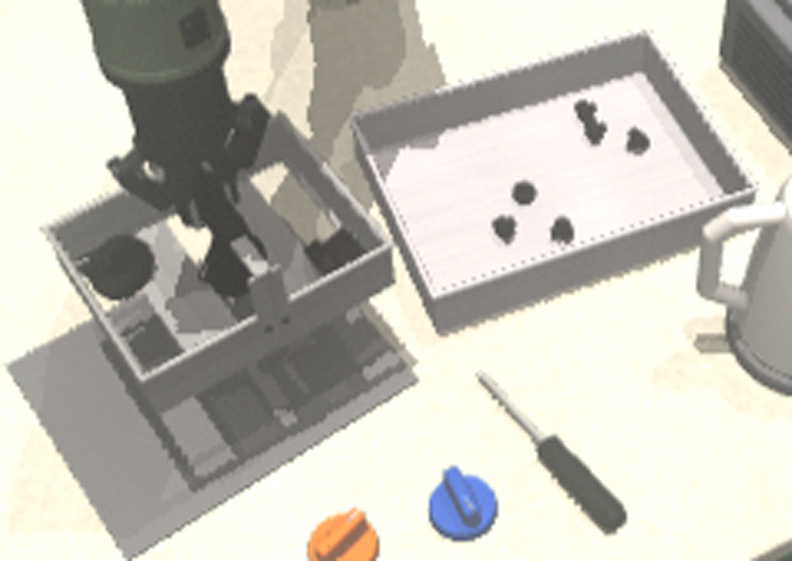

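All six feet are in the tray. One knob stands on edge in the +y slot. I'll get a better mat centre from the bare-mat picture.

Run:
```python
from st import *
im=cv2.imread('pics/t6.png');c=im[170:285,305:425]
h=c.astype(int).max(2)
m=((h<115)&(c.max(2).astype(int)-c.min(2)<25)).astype(np.uint8)
m=cv2.morphologyEx(m,cv2.MORPH_OPEN,np.ones((3,3)))
cs,_=cv2.findContours(m,0,2);k=max(cs,key=cv2.contourArea);r=cv2.minAreaRect(k)
print(r);b=cv2.boxPoints(r)+[305,170]
P=np.array([onz('top',*p,.004)[:2] for p in b]);print(P.round(4),P.mean(0))
print([round(np.degrees(np.arctan2(*(P[(i+1)%4]-P[i])[::-1])),1) for i in range(4)])
units([.5575,-.372,.12])
```

```text
t 17.8 p [ 0.5495 -0.3323  0.2027] th 98.74 ydown [-0.  0. -1.] F [-0.9 -0.1 -5.5] w 0.274
((57.3038444519043, 55.48002624511719), (71.53539276123047, 86.7564926147461), 79.11447143554688)
[[ 0.6547 -0.2033]
 [ 0.7101 -0.5077]
 [ 0.4615 -0.5385]
 [ 0.4093 -0.243 ]] [ 0.558909   -0.37312896]
[np.float64(-79.7), np.float64(-172.9), np.float64(100.0), np.float64(9.2)]
units from here [-1.62  3.31 -0.08]
```

Call:
send_rows --claw '[-1,-1,-1,-1,-1,-1,-1,-1]' --pt "0 0.3 -0.08" --pt "0 0.6 0" --pt "0 0.7 0" --pt "0 0.7 0" --pt "0 0.5 0" --pt "0 0.4 0" --pt "0 0.3 0" --pt "0 0.2 0" --roll '[0,-0.1,-0.1,0,0,0,0,0]'

```text
clock: 18.6
tcp_pos: [0.5515, -0.3322, 0.1098]
tcp_rot: [-1.124, -1.333, 1.333]
contact_force: [-0.6, 0.3, -5.6]
width: 0.277
```

Run:
```python
from st import *
units([.558,-.373,.089])
im=env.get_image('wrist')[:,:,::-1];im=cv2.convertScaleAbs(im,alpha=1.4,beta=15);crop(im,80,40,500,350,1.9,'c_w11.png')
im=env.get_image('scene')[:,:,::-1];im=cv2.convertScaleAbs(im,alpha=1.5,beta=10);crop(im,120,190,270,320,5,'s11.png')
```

```text
t 18.6 p [ 0.5515 -0.3322  0.1098] th 99.74 ydown [-0.  0. -1.] F [-0.6  0.3 -5.6] w 0.277
units from here [-1.65  0.83  0.02]
```

View pics/c_w11.png

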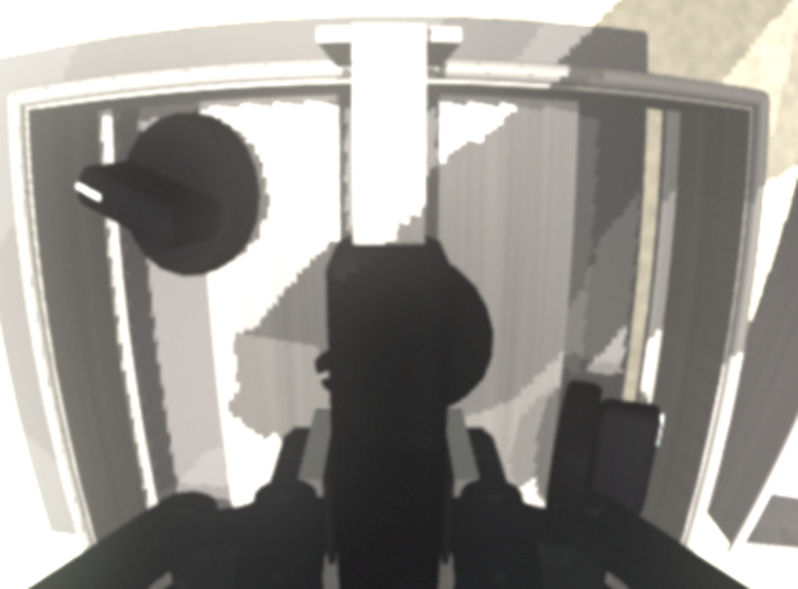

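View pics/s11.png

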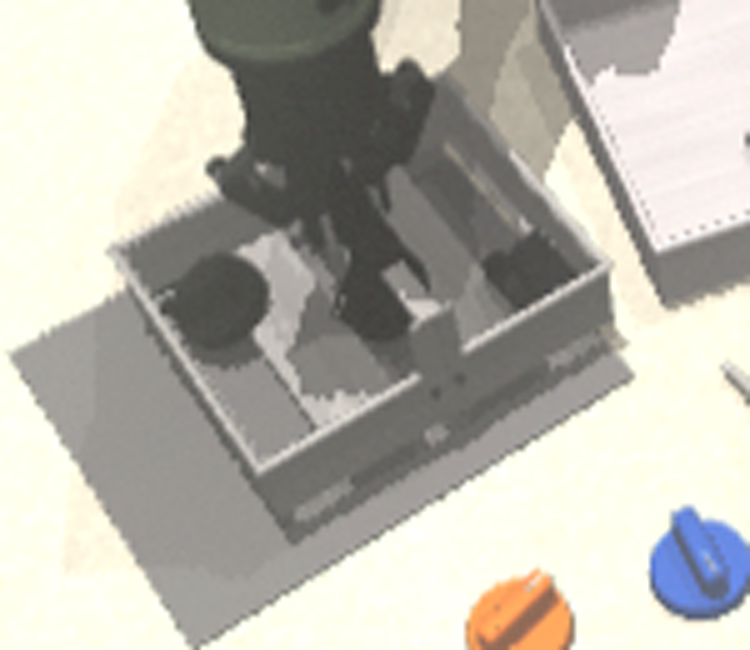

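Call:
send_rows --claw '[-1,-1,-1,-1,-1,-1,-1,-1]' --pt "0 0.15 0" --pt "0 0.15 0" --pt "-0.1 0.05 0" --pt "-0.2 0.05 0" --pt "-0.2 0.05 0" --pt "-0.2 0.05 0" --pt "-0.2 0 0" --pt "-0.1 0 0" --roll '[0,0,0,0,0,0,0,0]'

```text
clock: 19.5
tcp_pos: [0.5557, -0.3577, 0.0978]
tcp_rot: [-1.124, -1.333, 1.333]
contact_force: [0.6, 0.4, -5.7]
width: 0.273
```

Run:
```python
from st import *
units([.558,-.373,.089])
im=env.get_image('wrist')[:,:,::-1];im=cv2.convertScaleAbs(im,alpha=1.4,beta=15);crop(im,80,40,500,350,1.9,'c_w12.png')
```

```text
t 19.5 p [ 0.5557 -0.3577  0.0978] th 99.71 ydown [ 0. -0. -1.] F [ 0.6  0.4 -5.7] w 0.273
units from here [-0.62  0.35  0.01]
```

View pics/c_w12.png

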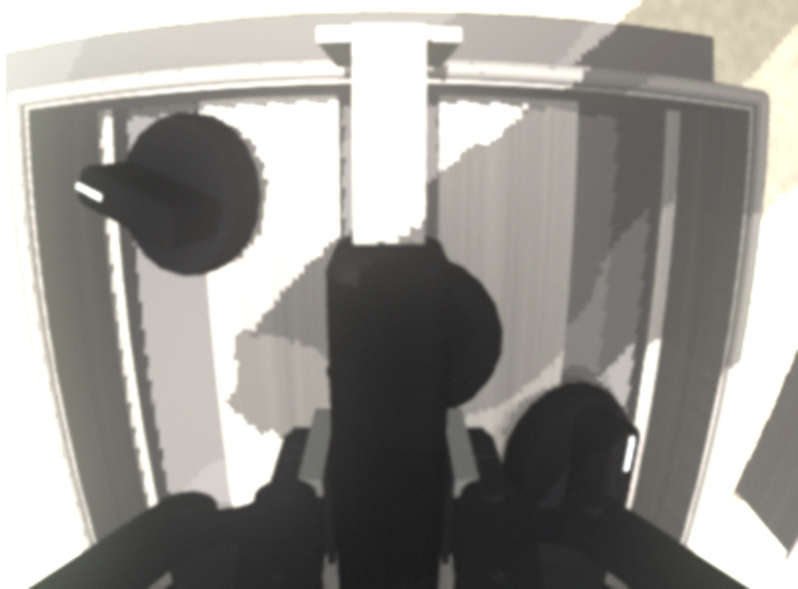

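The mat is pushing the knob back upright, and the skirt now shows as an ellipse at (570,440). I'll continue the slide and set the sieve down.

Call:
send_rows --claw '[-1,-1,-1,-1,-1,-1,-1,-1]' --pt "-0.1 0.05 0" --pt "-0.2 0.05 0" --pt "-0.2 0.05 0" --pt "-0.1 0.05 0" --pt "0 0.05 0" --pt "0 0.05 0" --pt "0 0.03 0" --pt "0 0 0" --roll '[0,0,0,0,0,0,0,0]'

```text
clock: 20.35
tcp_pos: [0.5582, -0.3714, 0.0894]
tcp_rot: [-1.124, -1.333, 1.333]
contact_force: [-0.6, -0.2, -6.6]
width: 0.272
```

Run:
```python
from st import *
units([.558,-.373,.089])
im=env.get_image('wrist')[:,:,::-1];im=cv2.convertScaleAbs(im,alpha=1.4,beta=15);crop(im,80,40,500,350,1.9,'c_w13.png')
im=env.get_image('scene')[:,:,::-1];im=cv2.convertScaleAbs(im,alpha=1.5,beta=10);crop(im,120,190,270,320,5,'s13.png')
```

```text
t 20.35 p [ 0.5582 -0.3714  0.0894] th 99.75 ydown [-0.  0. -1.] F [-0.6 -0.2 -6.6] w 0.272
units from here [-0.06  0.02  0.02]
```

View pics/c_w13.png

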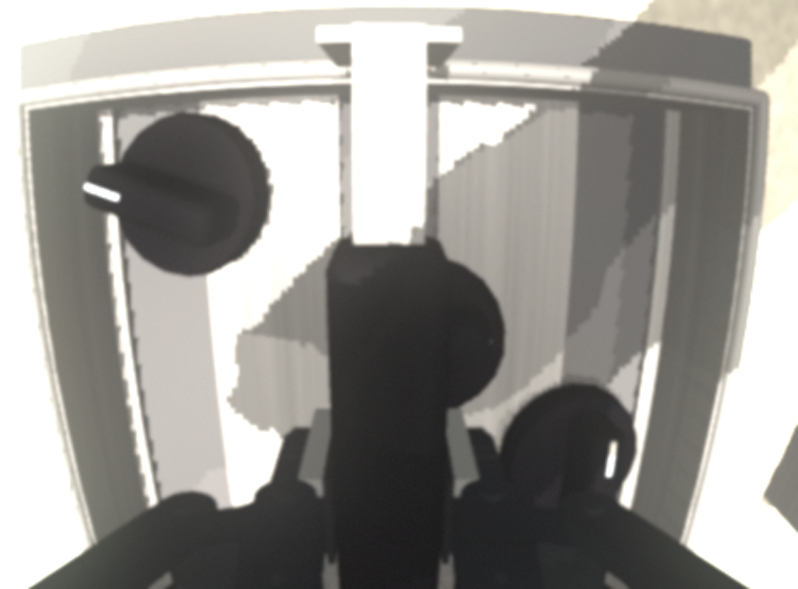

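View pics/s13.png

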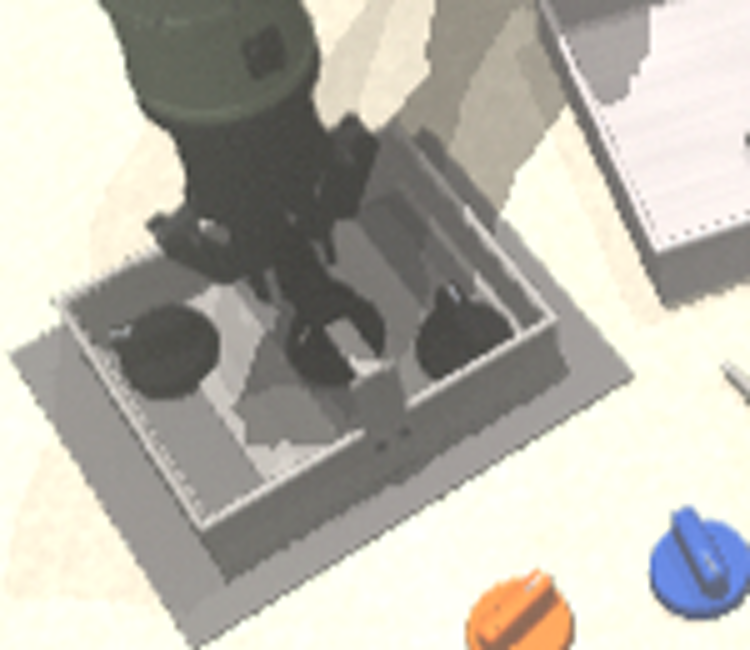

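Call:
send_rows --claw '[-1,-1,-1,-1,-1,-1,-1,-1]' --pt "-0.06 0.03 0" --pt "0 0.03 0" --pt "0 0 0" --pt "0 0 0" --pt "0 0 0" --pt "0 0 0" --pt "0 0 0" --pt "0 0 0" --roll '[0,0,0,0,0,0,0,0]'

```text
clock: 21.25
tcp_pos: [0.5586, -0.3734, 0.0884]
tcp_rot: [-1.125, -1.333, 1.333]
contact_force: [-1.9, 0.3, 4.4]
width: 0.272
```

Force went from -6.6 to +4.4 N, so the sieve is on the mat. I'll release it and rise.

Call:
send_rows --claw '[1,1,1,1,1,1,1,1]' --pt "0 0 0" --pt "0 0 0" --pt "0 0 0" --pt "0 0 0" --pt "0 0 0" --pt "0 0 0" --pt "0 -0.3 0" --pt "0 -0.6 0" --roll '[0,0,0,0,0,0,0,0]'

```text
clock: 22.05
tcp_pos: [0.5581, -0.3728, 0.1106]
tcp_rot: [-1.122, -1.333, 1.333]
contact_force: [0.0, -0.4, 0.9]
width: 0.995
```

Call:
send_rows --claw '[1,1,1,1,1,1,1,1]' --pt "0 -1 0" --pt "0 -1 0" --pt "0 -1 0" --pt "0 -1 0" --pt "0 -1 0" --pt "1 -0.3 0.2" --pt "1 0 0.2" --pt "1 0 0.2" --roll '[0,0,0,0,0,0,0,0]'

```text
clock: 22.85
tcp_pos: [0.5307, -0.3011, 0.2447]
tcp_rot: [-1.126, -1.334, 1.333]
contact_force: [0.0, 0.9, -0.2]
width: 0.999
```

Call:
send_rows --claw '[-1,-1,-1,-1,-1,-1,-1,-1]' --pt "1 0 0" --pt "1 0 0" --pt "1 0 0" --pt "1 0 0" --pt "1 0 0" --pt "1 0 0" --pt "1 0 0" --pt "1 0 0" --roll '[0.5,0.5,0.5,0.4,0,0,0,0]'

```text
clock: 23.65
tcp_pos: [0.5203, -0.1015, 0.2444]
tcp_rot: [-1.208, -1.213, 1.211]
contact_force: [-0.0, 0.2, -0.5]
width: 0.005
```

Run:
```python
from st import *
units([.472,.453,.235])
im=env.get_image('top')[:,:,::-1];cv2.imwrite('pics/t14.png',im);crop(im,310,175,420,275,7,'c_sv14.png')
im=env.get_image('scene')[:,:,::-1];im=cv2.convertScaleAbs(im,alpha=1.4,beta=10);crop(im,120,190,270,320,5,'s14.png')
```

```text
t 23.65 p [ 0.5203 -0.1015  0.2444] th 90.23 ydown [ 0.002 -0.    -1.   ] F [-0.   0.2 -0.5] w 0.005
units from here [22.19  0.37  1.84]
```

View pics/c_sv14.png

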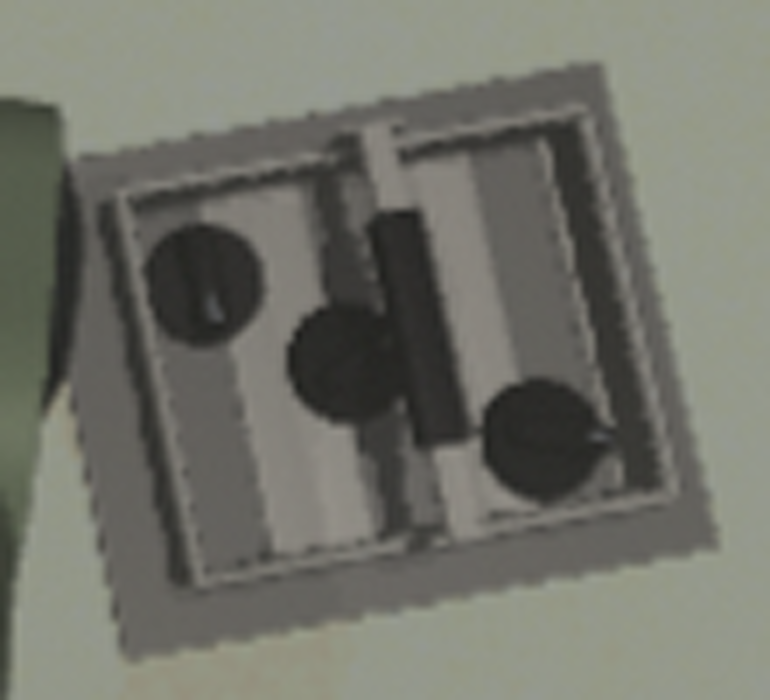

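View pics/s14.png

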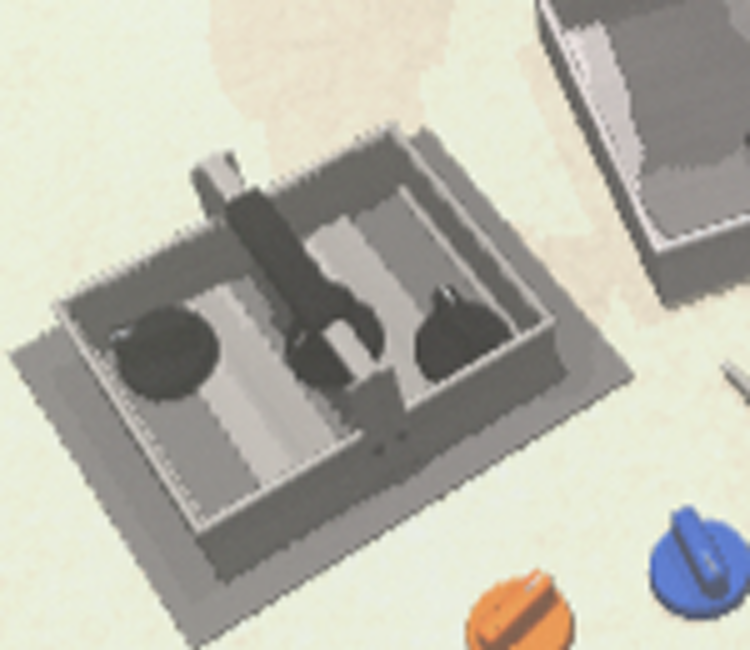

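The sieve sits flat and centred with three upright knobs. Next is the off key.

Call:
send_rows --claw '[-1,-1,-1,-1,-1,-1,-1,-1]' --pt "1 0 0.1" --pt "1 0 0.1" --pt "1 0 0.1" --pt "1 0 0.1" --pt "1 0 0.1" --pt "1 0 0.1" --pt "1 0 0.1" --pt "1 0 0.1" --roll '[0,0,0,0,0,0,0,0]'

```text
clock: 24.55
tcp_pos: [0.4995, 0.098, 0.2442]
tcp_rot: [-1.208, -1.213, 1.211]
contact_force: [0.4, 0.1, -0.8]
width: -0.001
```

Call:
send_rows --claw '[-1,-1,-1,-1,-1,-1,-1,-1]' --pt "1 0 0.1" --pt "1 0 0.1" --pt "1 0 0.1" --pt "1 0 0.1" --pt "1 0 0.1" --pt "1 0 0.1" --pt "1 0 0.1" --pt "1 0 0.1" --roll '[0,0,0,0,0,0,0,0]'

```text
clock: 25.35
tcp_pos: [0.4789, 0.298, 0.2443]
tcp_rot: [-1.208, -1.213, 1.211]
contact_force: [-0.7, 0.0, 0.4]
width: -0.001
```

Call:
send_rows --claw '[-1,-1,-1,-1,-1,-1,-1,-1]' --pt "1 0 0.1" --pt "1 0 0.1" --pt "1 0 0" --pt "1 0 0" --pt "0.8 0 0" --pt "0.6 0 0" --pt "0.4 0 0" --pt "0.2 0 0" --roll '[0,0,0,0,0,0,0,0]'

```text
clock: 26.15
tcp_pos: [0.4731, 0.4477, 0.2433]
tcp_rot: [-1.207, -1.212, 1.212]
contact_force: [0.1, -0.2, -1.5]
width: -0.0
```

Run:
```python
from st import *
units([.472,.453,.160])
im=env.get_image('wrist')[:,:,::-1];cv2.imwrite('pics/w15.png',im)
print(wproj(s,[.4715,.453,.156]))
```

```text
t 26.15 p [0.4731 0.4477 0.2433] th 90.24 ydown [ 0.  0. -1.] F [ 0.1 -0.2 -1.5] w -0.0
units from here [0.21 3.33 0.04]
(np.float64(290.41540376878527), np.float64(213.25911722184912))
```

View pics/w15.png

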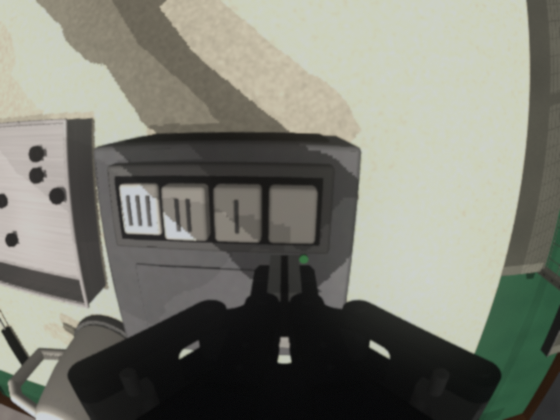

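Call:
send_rows --claw '[-1,-1,-1,-1,-1,-1,-1,-1]' --pt "0.22 0.5 0" --pt "0 0.8 0" --pt "0 0.8 0" --pt "0 0.8 0" --pt "0 0.4 0" --pt "0 0.2 0" --pt "0 0.2 0" --pt "0 0.2 0" --roll '[0,0,0,0,0,0,0,0]'

```text
clock: 27.0
tcp_pos: [0.4732, 0.4527, 0.1461]
tcp_rot: [-1.208, -1.213, 1.211]
contact_force: [-1.1, -3.3, 3.9]
width: -0.002
```

Call:
send_rows --claw '[-1,-1,-1,-1,-1,-1,-1,-1]' --pt "0 0.06 0" --pt "0 0.06 0" --pt "0 0.06 0" --pt "0 0.02 0" --pt "0 0 0" --pt "0 0 0" --pt "0 0 0" --pt "0 0 0" --roll '[0,0,0,0,0,0,0,0]'

```text
clock: 27.8
tcp_pos: [0.4734, 0.4529, 0.1438]
tcp_rot: [-1.208, -1.214, 1.21]
contact_force: [-11.4, -13.3, 41.7]
width: 0.001
```

Call:
send_rows --claw '[-1,-1,-1,-1,-1,-1,-1,-1]' --pt "0 -0.2 0" --pt "0 -0.8 0" --pt "0 -1 0" --pt "0 -1 0" --pt "0.5 -0.5 0.5" --pt "1 0 1" --pt "1 0 1" --pt "1 0 1" --roll '[0,0,0,0,0,0,0,0]'

```text
clock: 28.6
tcp_pos: [0.3832, 0.5416, 0.2282]
tcp_rot: [-1.206, -1.213, 1.212]
contact_force: [0.7, 0.5, 0.2]
width: -0.001
```

Run:
```python
from st import *
im=env.get_image('scene')[:,:,::-1];cv2.imwrite('pics/s16.png',im);crop(im,330,115,440,205,7,'c_ext16.png')
im=env.get_image('top')[:,:,::-1];cv2.imwrite('pics/t16.png',im)
```

```text
t 28.6 p [0.3832 0.5416 0.2282] th 90.26 ydown [-0.     0.001 -1.   ] F [0.7 0.5 0.2] w -0.001
```

View pics/c_ext16.png

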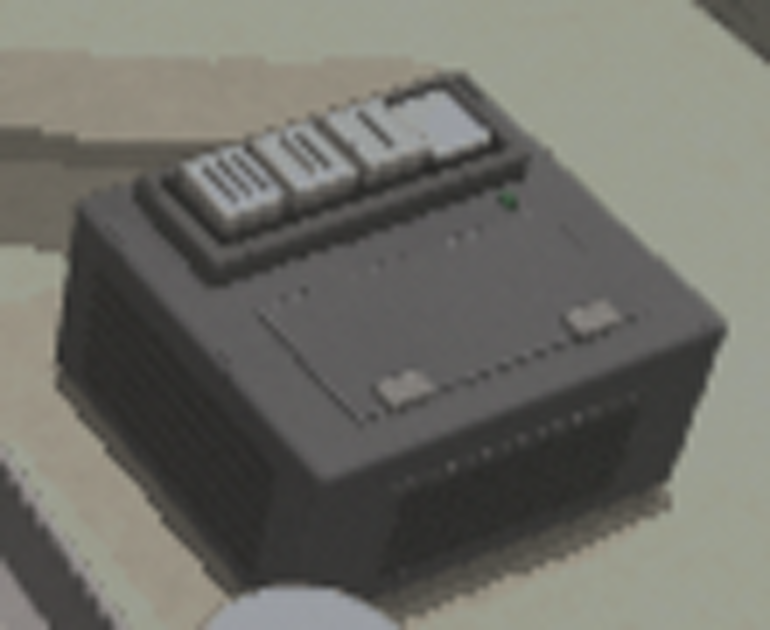

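View pics/t16.png

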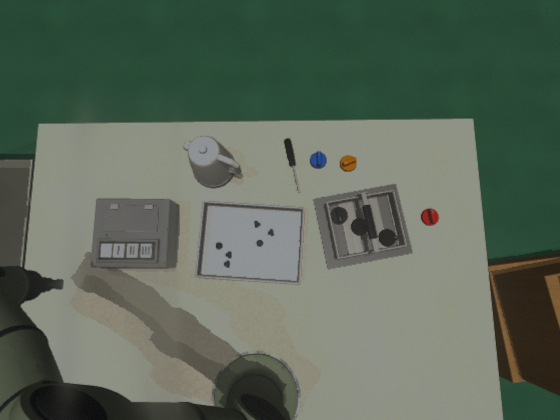

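The off key is down and the three-rib key is up. All six feet are in the tray, the sieve is centred on the mat with three knobs, and the kettle (210,160) and screwdriver (292,165) haven't moved. I'm handing in.

```bash
python3 -c "
from bench import env
print(env.sign_off())"
```

```text
the job is handed in; nothing more can be done
None
```

The job is done and handed in at about 29 s on the robot's clock. I switched the extractor to its fastest speed and shook the sieve over the tray until all six feet fell in. I then put the sieve back on its mat with the extractor still running, let go, and switched the extractor off.

- **A tipped knob:** during the shaking one knob turned on its side in the outer slot, and a first jolt to right it did not work. I righted it by sliding the sieve lightly against the mat while lowering it. The last sieve close-ups, after I let go, show all three knobs upright.
- **Last checks:** the final pictures show all six feet in the tray and three knobs in the sieve, which sits on the middle of its mat. The off key is latched down and the three-rib key is up. The kettle and screwdriver are where they started, and the arm is clear of everything.
- **Forces:** the highest wrist reading was about 63 N (59 N of it straight down), from pressing the three-rib key to the bottom of its stroke. That was with the fingertips and is below the 120 N limit.

None of the last checks failed or disagreed.

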